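# Slide the blue-knobbed pot to the blue ring of a warming plate

### The arm

A 6-joint arm with a two-finger parallel gripper is mounted at the origin on the work surface. World frame = base frame: x ahead of the robot, y to its left, z up, the work surface at z = 0. Lengths are in m, angles in degrees, forces in N, time in s.
With the tool pointing down it reaches from about 0.375 to 0.9 m from the base axis. Payload 3.1 kg.
Tool frame: the origin (TCP) lies on the centre line of the jaws, within the pads' length; the fingertips stand 8 mm ahead of it and the grasp point (between the pads) lies 11 mm behind it; z points along the fingers, y is the direction in which the jaws open and shut (so a half turn about z gives the same grasp; the last joint's range is limited). The gripper opens to 87 mm and grips with 3 to 60 N. Pads are 19 mm wide; open, the fingers measure 117 mm over their backs; the gripper's body (75 mm by 190 mm) begins 51 mm behind the grasp point.
Start: joints at [61.851, 30.224, 82.088, -0, 67.689, -10.227], TCP at [0.192, 0.595, 0.231] pointing down, gripper open.
Joint ranges: [-176.69, 176.69], [-43.24, 126.21], [12.49, 139.97], [-82, 262], [0, 151.66], [-163.58, 163.58]. Speed limits (degrees/s): [159.86, 159.86, 180, 180, 180, 180].

### API

Orientations are given as a 3x3 rotation matrix whose columns are the frame's x, y, z axes.
In Python, from rig import * gives the robot as it stands. The module is installed in compiled form; this text tells all that it offers.
- The arm moves only by the tool arm_command, never from a script. Its argument "commands" is a list of rows, each an object with "translation": the shift along the tool's x, y, z scaled (see below), a list of three; "dr": the turn, a rotation vector about the tool's x, y, z scaled (see below), a list of three; "jaw": the closure, from 0 (fully open) to 1 (shut). In form: [{"translation": [x, y, z], "dr": [ax, ay, az], "jaw": jaw}, ...]. A call has 1 to 12 rows; each row shifts and turns the commanded pose from where the row before left it, along the tool's axes as they then stand; what a row does not reach is not made up. The controller multiplies each number of a shift by 25 mm and each number of a turn by 6 degrees. A row lasts 1/12 s, in which the tool goes at most 41.7 mm and 7.16 degrees, less where a joint would pass 70% of its speed; a pose out of reach is approached as far as the arm can. A call with a number of a shift or a turn outside -1 to 1 is refused whole. A call with a gripper value outside its range is refused whole. The fingers move at their own pace and stop on an object; the grip force is fixed at half the most. Time passes only in rows, so rows that do not move let the fingers close. It gives the time, the measured TCP pose, the force and the opening at its end, in the units of the state.
- read_state(): the state, without advancing time (a new reading comes with each control period).
- capture(name): name is "side" or "top" or "wrist"; returns (picture, depth): 420x560x3 uint8, red, green, blue; 420x560 float32, m along the optical axis (not along the pixel's ray), 0 where there is no reading.
- camera_model(name): a dict with "intrinsics" (3x3 intrinsics, pixels), "k1" (the pictures are not rectified: a ray, as slopes to the right and down, at radius r is drawn at 1 + k1 r^2 times it, then the intrinsics apply), "pose" (4x4, takes a point from camera to world coordinates); the wrist camera has in their place "mount" (4x4, takes a point from camera to tool coordinates, whose origin is the TCP and whose axes are the flange's). Camera axes: x right, y down, z forward; pixel columns grow to the right and rows downward; lengths in m; the calibration is good to about 2 mm. A picture is of the moment at which its call begins: read the wrist's pose just before it. camera_model takes no time and is no camera call.
- hand_in(): hands the job in, once; it reports no verdict.
The state is a dict: "time_s": time; "joint_positions": joint angles; "qvel": joint speeds; "tau": joint torques, N m; "position": TCP position; "tcp_rot": TCP orientation; "force": force on the tool from outside, world axes, zero at the start; "moment": the same for the moment, N m; "opening": opening from 0.0 (shut) to 1.0 (fully open).
Only numpy, scipy, OpenCV 4.12 (cv2) and the standard library are available. Lean on these libraries where they do the work, as an engineer would, in place of code of your own. Each camera call takes 0.05 s, during which the arm holds its last target.

### The job

On the cleanroom's warming plate, slide the lidded steel pot with the blue knob across the plate onto the blue ring, so that it stands centred in the ring. Keep it flat on the plate all the way, without lifting or tipping it, then let go. Leave the pot with the orange knob and the white bottle where they stand.

Things in the scene. Friction and masses are not known exactly. Their poses are not given: they have to be found in the camera images.
- blue_pot_knob (a point): The pot to move: round steel pot, 100 mm across (lid rim 105), lid fixed on, lid top 50 mm up; 0.4-0.8 kg, slides easily. Upright blue knob in the lid's middle: 24 mm diameter, 40 mm tall, pot 90 mm high in all. This point: on the axis in the knob, 22 mm above the lid, 18 mm below the knob's top, 72 mm above the pot's flat underside; z up. Starts near the middle of the red ring on the plate.
- blue_ring_center (a point): Goal: centre of the flat blue ring (132 mm outside, 114 inside) printed on the plate's top. Plate: fixed, smooth black slab 340 x 440 mm, 40 mm high, long side roughly along y. It has blue, white, red and yellow rings in shuffled corners of a 160 x 260 mm rectangle; blue, white are empty, the orange pot is in yellow. The straight way from red to blue is free by 15 mm or more.
- orange_pot_knob (a point): Bystander, to be left alone: a pot of the same shape and size with an orange knob. This point lies as in the other pot, 72 mm above its underside.
- flask_center (a point): Bystander, to be left alone: a loose white bottle with a red cap, 60 mm in diameter, 150 mm tall, on the bench left or right of the plate. This point: on its axis, half-way up. On the plate's other side a foil-wrapped instrument, about 130 x 140 mm and 133 mm tall, is fixed to the bench.
Mind the look-alikes: they are no part of the job. What is shaped like the part that bears blue_pot_knob but green or purple is not meant.

How it is judged:
By the outcome, as a careful person would: the job done as asked, in the order asked, and still so for the second after the job is handed in, with the robot touching nothing.
It also fails if it takes over 38 s, if anything falls off the work surface, if the arm or the gripper's body presses on something with over 40 N, if the wrist force passes 120 N, or if a joint passes its speed limit or range.

## Working session

There is one attempt and no reset: what is moved stays moved. The work goes in short steps, Python scripts to look and compute and a tool call to move; the robot and the scene stay as the last step left them, time stands still between calls to the robot, and variables do not carry over. Pictures are saved under pics/ and viewed, and the job is handed in when it is done.

Besides the shell and the picture viewer there is one more tool, called in YAML: its name, and indented under it one key for each argument. arm_command: Moves the arm, as the interface text tells. Its arguments: {"type":"object","properties":{"commands":{"type":"array"}},"required":["commands"]}

```bash
mkdir -p pics
cat > h.py <<'E'
from rig import *
import numpy as np, cv2
def snap(n,f):
    s=read_state(); p,d=capture(n); cv2.imwrite('pics/'+f,p[:,:,::-1]); np.savez('pics/'+f[:-4],p=p,d=d,pos=s['position'],R=s['tcp_rot']); return p,d,s
def campose(n,s=None):
    m=camera_model(n)
    if 'pose' in m: return np.array(m['pose'])
    T=np.eye(4);T[:3,:3]=s['tcp_rot'];T[:3,3]=s['position'];return T@np.array(m['mount'])
def ray(n,uv,T):
    m=camera_model(n);K=np.array(m['intrinsics'])
    xy=cv2.undistortPoints(np.array(uv,float).reshape(-1,1,2),K,np.array([m['k1'],0,0,0.]))[:,0]
    d=np.c_[xy,np.ones(len(xy))]@T[:3,:3].T
    return T[:3,3],d
def onz(n,uv,z,T):
    o,d=ray(n,uv,T); return o+d*((z-o[2])/d[:,2])[:,None]
E
python3 - <<'E'
from h import *
for n in('side','top','wrist'):
    p,d,s=snap(n,n+'0.png'); m=camera_model(n); print(n,{k:np.round(v,3).tolist() for k,v in m.items()})
print(read_state())
E
```

```text
side {'intrinsics': [[482.44, 0.0, 287.774], [0.0, 482.44, 211.77], [0.0, 0.0, 1.0]], 'k1': 0.019, 'pose': [[0.934, -0.217, 0.283, 0.06], [-0.356, -0.579, 0.734, -1.045], [0.005, -0.786, -0.618, 1.003], [0.0, 0.0, 0.0, 1.0]]}
top {'intrinsics': [[424.273, 0.0, 284.774], [0.0, 424.273, 206.255], [0.0, 0.0, 1.0]], 'k1': -0.07, 'pose': [[-0.019, -0.993, 0.113, 0.351], [-1.0, 0.018, -0.011, 0.025], [0.009, -0.114, -0.993, 1.298], [0.0, 0.0, 0.0, 1.0]]}
wrist {'intrinsics': [[330.062, 0.0, 274.24], [0.0, 330.062, 214.966], [0.0, 0.0, 1.0]], 'k1': 0.004, 'mount': [[0.001, -0.965, -0.262, 0.071], [1.0, 0.001, -0.0, 0.001], [0.001, -0.262, 0.965, -0.154], [0.0, 0.0, 0.0, 1.0]]}
{'time_s': 0.15, 'joint_positions': array([ 6.18499637e+01,  3.02662639e+01,  8.21373236e+01, -3.49079329e-04,
        6.76885022e+01, -1.02289930e+01]), 'qvel': array([ 0.05043182, -0.10930636, -0.15990181,  0.05173906,  0.0339043 ,
        0.0705294 ]), 'tau': array([ 6.31611329e-05, -4.40431488e+01, -1.76843441e+01,  6.33226801e-02,
        5.52376604e-02, -1.08342763e-04]), 'position': array([0.1920571 , 0.59421078, 0.22981364]), 'tcp_rot': array([[-9.51482063e-01,  3.07703293e-01, -7.53310452e-04],
       [ 3.07704088e-01,  9.51481045e-01, -1.41981178e-03],
       [ 2.79879857e-04, -1.58272214e-03, -9.99998708e-01]]), 'force': array([-0.15153706,  0.28214117,  0.01246234]), 'moment': array([ 0.02530323, -0.00368448, -0.00607369]), 'opening': 1.0031035523011553}
```

View pics/side0.png

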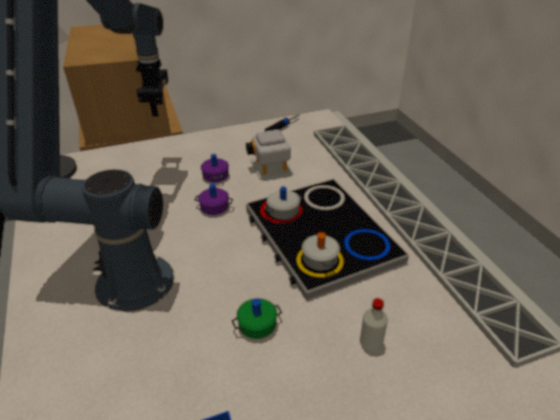

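View pics/top0.png

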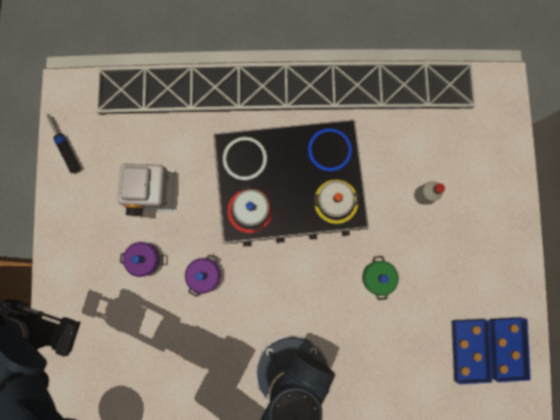

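```bash
cat > m.py <<'E'
from h import *
import sys
def meas(f,n,T,zk=0.112):
    a=np.load(f);hsv=cv2.cvtColor(a['p'],cv2.COLOR_RGB2HSV)
    out=[]
    for nm,lo,hi,z,mn in (('blue',(100,110,50),(128,255,255),None,15),('orange',(3,150,100),(14,255,255),zk,15),('white',(0,0,150),(180,60,255),None,300),('red',(170,120,60),(180,255,255),None,10),('yellow',(22,120,80),(35,255,255),0.04,40)):
        m=cv2.inRange(hsv,lo,hi)
        k,l,st,c=cv2.connectedComponentsWithStats(m)
        for i in range(1,k):
            if st[i,4]<mn: continue
            if nm=='white' and st[i,4]>8000: continue
            print(nm,st[i].tolist(),np.round(c[i],1),'z.04',np.round(onz(n,[c[i]],.04,T)[0],4),'z.112',np.round(onz(n,[c[i]],.112,T)[0],4))
if __name__=='__main__':
    for n in('top','side'):
        print(n);meas(f'pics/{n}0.npz',n,campose(n))
E
python3 m.py
```

```text
top
blue [307, 128, 46, 44, 647] [328.7 149.6] z.04 [ 0.6653 -0.1259  0.04  ] z.112 [ 0.6473 -0.1173  0.112 ]
blue [55, 135, 10, 9, 61] [ 59.2 139. ] z.04 [0.7171 0.7047 0.04  ] z.112 [0.6961 0.6658 0.112 ]
blue [247, 203, 7, 7, 39] [249.9 205.9] z.04 [0.4977 0.1149 0.04  ] z.112 [0.4893 0.1097 0.112 ]
blue [131, 255, 9, 9, 61] [134.9 259.1] z.04 [0.3454 0.4578 0.04  ] z.112 [0.3457 0.433  0.112 ]
blue [195, 272, 9, 9, 59] [199.2 275.8] z.04 [0.2938 0.2661 0.04  ] z.112 [0.2971 0.2523 0.112 ]
blue [380, 275, 9, 8, 51] [383.9 278.5] z.04 [ 0.2747 -0.2774  0.04  ] z.112 [ 0.2791 -0.2602  0.112 ]
blue [455, 319, 74, 64, 3694] [491.9 350. ] z.04 [ 0.0555 -0.5935  0.04  ] z.112 [ 0.0724 -0.5581  0.112 ]
orange [334, 194, 8, 7, 46] [337.7 197. ] z.04 [ 0.5197 -0.1482  0.04  ] z.112 [ 0.5101 -0.1383  0.112 ]
orange [7, 262, 7, 4, 15] [  9.9 263.1] z.04 [0.3371 0.8439 0.04  ] z.112 [0.3379 0.797  0.112 ]
white [109, 104, 184, 7, 333] [201.9 107.6] z.04 [0.805  0.2602 0.04  ] z.112 [0.779  0.2467 0.112 ]
white [321, 182, 32, 33, 730] [336.1 198.1] z.04 [ 0.5165 -0.1433  0.04  ] z.112 [ 0.507 
[... 657 characters left out ...]
0] [212.4 190.3] z.04 [0.3021 0.2991 0.04  ] z.112 [0.2841 0.1986 0.112 ]
blue [281, 187, 5, 12, 56] [283.  192.5] z.04 [0.5237 0.2027 0.04  ] z.112 [0.4891 0.1094 0.112 ]
blue [344, 228, 47, 33, 537] [366.8 244.3] z.04 [ 0.6656 -0.1309  0.04  ] z.112 [ 0.6203 -0.1992  0.112 ]
blue [252, 299, 8, 16, 109] [256.  306.1] z.04 [ 0.2838 -0.2418  0.04  ] z.112 [ 0.2671 -0.3019  0.112 ]
blue [205, 412, 25, 8, 115] [220.3 416.6] z.04 [ 0.1222 -0.4999  0.04  ] z.112 [ 0.1176 -0.5407  0.112 ]
orange [317, 233, 9, 7, 45] [321.2 235.4] z.04 [ 0.5549 -0.0466  0.04  ] z.112 [ 0.5179 -0.1213  0.112 ]
yellow [296, 250, 48, 28, 320] [318.7 266.3] z.04 [ 0.4941 -0.1653  0.04  ] z.112 [ 0.4617 -0.2311  0.112 ]
```

Run:
```python
import cv2
a=cv2.imread('pics/top0.png')[100:260,200:380];cv2.imwrite('pics/topz.png',cv2.resize(a,None,fx=4,fy=3.7,interpolation=2)[:600,:720])
```

```text
(no output)
```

View pics/topz.png

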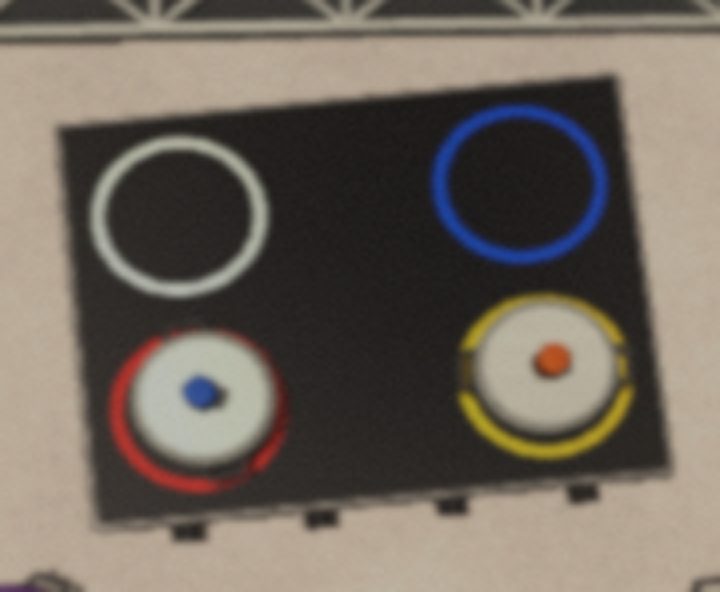

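View pics/wrist0.png

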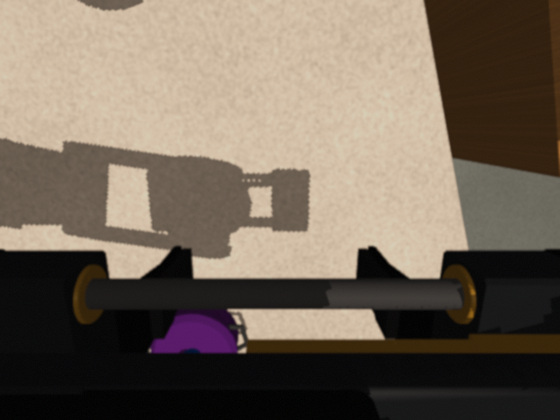

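```bash
cat > ring.py <<'E'
from h import *
from scipy.optimize import least_squares
def circ(P,r=None):
    f=lambda q:np.hypot(P[:,0]-q[0],P[:,1]-q[1])-(q[2] if r is None else r)
    q=least_squares(f,[*P.mean(0)[:2],.06],loss='soft_l1',f_scale=.002).x; return q,np.std(f(q))
def ringfit(p,n,T,lo,hi,box=None,c0=None):
    hsv=cv2.cvtColor(p,cv2.COLOR_RGB2HSV);m=cv2.inRange(hsv,lo,hi)
    v,u=np.nonzero(m);P=onz(n,np.c_[u,v],.04,T)
    d=np.hypot(P[:,0]-c0[0],P[:,1]-c0[1]);P=P[(d<.085)&(d>.04)]
    return circ(P),len(P)
E
python3 - <<'E'
from ring import *
for n in('top','side'):
    a=np.load(f'pics/{n}0.npz');T=campose(n);p=a['p']
    print(n,'blue',ringfit(p,n,T,(100,110,50),(128,255,255),c0=(.665,-.128)))
    print(n,'white',ringfit(p,n,T,(0,0,110),(180,60,255),c0=(.645,.132)))
    print(n,'yellow',ringfit(p,n,T,(20,110,70),(35,255,255),c0=(.505,-.143)))
o1,d1=ray('top',[(249.9,205.9)],campose('top'));o2,d2=ray('side',[(283,192.5)],campose('side'))
def tri(o1,d1,o2,d2):
    A=np.c_[d1,-d2];s=np.linalg.lstsq(A,o2-o1,rcond=None)[0];a=o1+s[0]*d1;b=o2+s[1]*d2;return (a+b)/2,a-b
print(tri(o1,d1[0],o2,d2[0]))
o1,d1=ray('top',[(337.7,197.)],campose('top'));o2,d2=ray('side',[(321.2,235.4)],campose('side'));print(tri(o1,d1[0],o2,d2[0]))
E
```

```text
top blue ((array([ 0.66678424, -0.12850499,  0.06173214]), np.float64(0.004618737936349427)), 647)
top white ((array([0.64449934, 0.13058077, 0.06154357]), np.float64(0.004193638610155431)), 459)
top yellow ((array([ 0.50926014, -0.14244484,  0.06266217]), np.float64(0.004097915341356628)), 492)
side blue ((array([ 0.6670216, -0.1274782,  0.0620858]), np.float64(0.005340777543507932)), 537)
side white ((array([0.64491102, 0.1329783 , 0.06204747]), np.float64(0.005733349853930424)), 203)
side yellow ((array([ 0.50761528, -0.14076367,  0.06230727]), np.float64(0.004599176978323701)), 365)
(array([0.48923736, 0.10969559, 0.11175637]), array([ 6.08901790e-05, -1.81387678e-05,  5.79718987e-06]))
(array([ 0.50900377, -0.13669311,  0.12721537]), array([-0.00204424,  0.0006605 , -0.00036494]))
```

arm_command:
  commands:
    - {"translation": [-0.5, -0.43, 0], "dr": [0, 0, 0], "jaw": 0}
    - {"translation": [-0.96, -0.82, 0], "dr": [0, 0, 0], "jaw": 0}
    - {"translation": [-0.96, -0.82, 0], "dr": [0, 0, 0], "jaw": 0}
    - {"translation": [-0.96, -0.82, 0], "dr": [0, 0, 0], "jaw": 0}
    - {"translation": [-0.96, -0.82, 0], "dr": [0, 0, 0], "jaw": 0}
    - {"translation": [-0.96, -0.82, 0], "dr": [0, 0, 0], "jaw": 0}
    - {"translation": [-0.96, -0.82, 0], "dr": [0, 0, 0], "jaw": 0}
    - {"translation": [-0.96, -0.82, 0], "dr": [0, 0, 0], "jaw": 0}
    - {"translation": [-0.96, -0.82, 0], "dr": [0, 0, 0], "jaw": 0}
    - {"translation": [-0.96, -0.82, 0], "dr": [0, 0, 0], "jaw": 0}
    - {"translation": [-0.96, -0.82, 0], "dr": [0, 0, 0], "jaw": 0}
    - {"translation": [0, 0, 0], "dr": [0, 0, 0], "jaw": 0}

```text
time_s: 1.15
position: [0.3687, 0.308, 0.2305]
tcp_rot: [[-0.95, 0.312, 0.001], [0.312, 0.95, -0.002], [-0.002, -0.002, -1.0]]
force: [-0.2, 0.6, 0.8]
opening: 1.0
```

arm_command:
  commands:
    - {"translation": [-0.5, -0.43, 0], "dr": [0, 0, 0], "jaw": 0}
    - {"translation": [-0.95, -0.81, 0], "dr": [0, 0, 0], "jaw": 0}
    - {"translation": [-0.95, -0.81, 0], "dr": [0, 0, 0], "jaw": 0}
    - {"translation": [-0.95, -0.81, 0], "dr": [0, 0, 0], "jaw": 0}
    - {"translation": [-0.95, -0.81, 0], "dr": [0, 0, 0], "jaw": 0}
    - {"translation": [-0.95, -0.81, 0], "dr": [0, 0, 0], "jaw": 0}
    - {"translation": [-0.95, -0.81, 0], "dr": [0, 0, 0], "jaw": 0}
    - {"translation": [-0.84, -0.73, 0], "dr": [0, 0, 0], "jaw": 0}
    - {"translation": [0, 0, 0], "dr": [0, 0, 0], "jaw": 0}
    - {"translation": [0, 0, 0], "dr": [0, 0, 0], "jaw": 0}
    - {"translation": [0, 0, 0], "dr": [0, 0, 0], "jaw": 0}

```text
time_s: 2.07
position: [0.4865, 0.1148, 0.2302]
tcp_rot: [[-0.951, 0.308, -0.002], [0.308, 0.951, 0.001], [0.002, 0.0, -1.0]]
force: [0.7, 0.3, 0.2]
opening: 1.002
```

Run:
```python
from h import *
p,d,s=snap('wrist','w1.png')
print(s['position'],s['tcp_rot'],s['time_s'],s['force'])
snap('side','s1.png')
```

```text
[0.48652313 0.11484447 0.23021314] [[-9.51376929e-01  3.08025087e-01 -1.57608716e-03]
 [ 3.08024618e-01  9.51378235e-01  5.37929351e-04]
 [ 1.66515076e-03  2.62999276e-05 -9.99998613e-01]] 2.0667 [0.69043566 0.31564708 0.19880528]
```

View pics/w1.png

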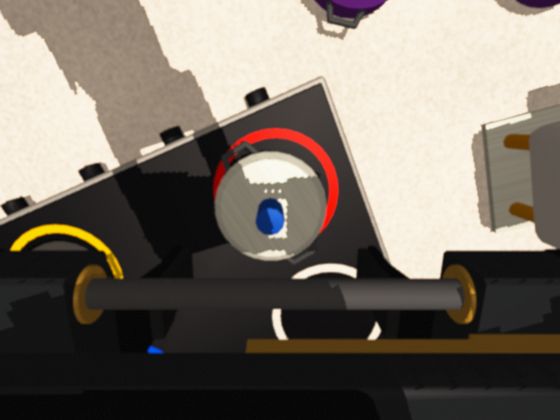

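View pics/s1.png

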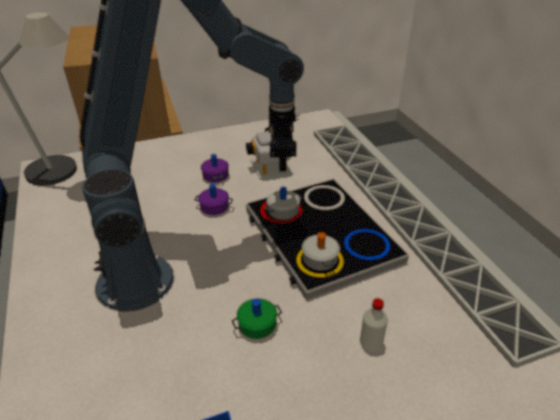

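Run:
```python
from ring import *
a=np.load('pics/w1.npz');s={'position':a['pos'],'tcp_rot':a['R']};T=campose('wrist',s)
p=a['p'];hsv=cv2.cvtColor(p,cv2.COLOR_RGB2HSV);m=cv2.inRange(hsv,(100,110,50),(128,255,255));m[:150]=0;m[250:]=0;m[:,:230]=0
v,u=np.nonzero(m);print(u.min(),u.max(),v.min(),v.max())
K=np.array(camera_model('wrist')['intrinsics']);d=a['d'][v,u]
o,r=ray('wrist',np.c_[u,v],T);P=o+r*d[:,None];print(np.percentile(P,[2,25,50,75,98],axis=0).round(4))
top=P[P[:,2]>np.percentile(P[:,2],98)-.004];print(len(top),top.mean(0),(top.min(0)+top.max(0))/2)
# all point cloud near
vv,uu=np.mgrid[140:265,205:340];o,r=ray('wrist',np.c_[uu.ravel(),vv.ravel()],T);P=o+r*a['d'][140:265,205:340].ravel()[:,None]
L=P[(abs(P[:,2]-.09)<.004)&(np.hypot(P[:,0]-.489,P[:,1]-.11)<.065)];print('lid',len(L),(L.min(0)+L.max(0))/2,L.max(0)-L.min(0),np.median(L[:,2]))
h=cv2.convexHull(L[:,:2].astype(np.float32))[:,0];print(circ(h))
```

```text
256 283 199 233
[[0.4767 0.1013 0.1018]
 [0.4797 0.1073 0.1286]
 [0.485  0.1121 0.1297]
 [0.4908 0.1166 0.1302]
 [0.4977 0.1217 0.1314]]
608 [0.48693008 0.11153198 0.13237637] [0.45913701 0.11862741 0.2560807 ]
lid 7939 [0.48759608 0.11121525 0.08989653] [0.10125942 0.10201214 0.00778898] 0.08982394437172758
(array([0.48781278, 0.11128838, 0.05068449]), np.float64(0.00037195594848015334))
```

arm_command:
  commands:
    - {"translation": [-0.11, -0.13, 0.5], "dr": [0, 0, 0], "jaw": 0}
    - {"translation": [0, 0, 0.8], "dr": [0, 0, 0], "jaw": 0}
    - {"translation": [0, 0, 0.8], "dr": [0, 0, 0], "jaw": 0}
    - {"translation": [0, 0, 0.8], "dr": [0, 0, 0], "jaw": 0}
    - {"translation": [0, 0, 0.8], "dr": [0, 0, 0], "jaw": 0}
    - {"translation": [0, 0, 0.6], "dr": [0, 0, 0], "jaw": 0}
    - {"translation": [0, 0, 0.3], "dr": [0, 0, 0], "jaw": 0}
    - {"translation": [0, 0, 0.2], "dr": [0, 0, 0], "jaw": 0}
    - {"translation": [0, 0, 0], "dr": [0, 0, 0], "jaw": 0}
    - {"translation": [0, 0, 0], "dr": [0, 0, 0], "jaw": 0}

```text
time_s: 3.0
position: [0.4892, 0.1108, 0.111]
tcp_rot: [[-0.952, 0.307, 0.001], [0.307, 0.952, 0.0], [-0.001, 0.0, -1.0]]
force: [0.8, 0.2, -0.1]
opening: 1.0
```

arm_command:
  commands:
    - {"translation": [0, 0, 0.2], "dr": [0, 0, 0], "jaw": 0}
    - {"translation": [0, 0, 0.14], "dr": [0, 0, 0], "jaw": 0}
    - {"translation": [0, 0, 0], "dr": [0, 0, 0], "jaw": 0}
    - {"translation": [0, 0, 0], "dr": [0, 0, 0], "jaw": 0.3}
    - {"translation": [0, 0, 0], "dr": [0, 0, 0], "jaw": 0.5}
    - {"translation": [0, 0, 0], "dr": [0, 0, 0], "jaw": 0.6}
    - {"translation": [0, 0, 0], "dr": [0, 0, 0], "jaw": 0.66}

```text
time_s: 3.58
position: [0.489, 0.1103, 0.1022]
tcp_rot: [[-0.951, 0.308, 0.0], [0.308, 0.951, -0.0], [-0.0, 0.0, -1.0]]
force: [0.6, -0.7, -1.0]
opening: 0.784
```

Run:
```python
from h import *
p,d,s=snap('wrist','w2.png')
print(s['position'],s['opening']*87,s['time_s'],s['force'])
```

```text
[0.48904491 0.11034832 0.10222246] 68.1665414193176 3.5833 [ 0.61046458 -0.71921582 -0.9913018 ]
```

View pics/w2.png

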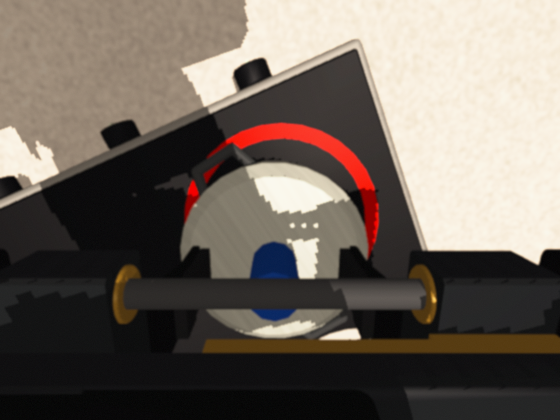

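The knob (about 273, 280) lies midway between the open fingers. I'll close on it now.

arm_command:
  commands:
    - {"translation": [0, 0, 0], "dr": [0, 0, 0], "jaw": 0.66}
    - {"translation": [0, 0, 0], "dr": [0, 0, 0], "jaw": 0.68}
    - {"translation": [0, 0, 0], "dr": [0, 0, 0], "jaw": 0.7}
    - {"translation": [0, 0, 0], "dr": [0, 0, 0], "jaw": 0.72}
    - {"translation": [0, 0, 0], "dr": [0, 0, 0], "jaw": 0.74}
    - {"translation": [0, 0, 0], "dr": [0, 0, 0], "jaw": 0.76}
    - {"translation": [0, 0, 0], "dr": [0, 0, 0], "jaw": 0.8}
    - {"translation": [0, 0, 0], "dr": [0, 0, 0], "jaw": 0.8}

```text
time_s: 4.3
position: [0.4889, 0.1104, 0.1021]
tcp_rot: [[-0.951, 0.308, -0.0], [0.308, 0.951, -0.0], [0.0, -0.0, -1.0]]
force: [-0.1, -0.9, 0.2]
opening: 0.267
```

arm_command:
  commands:
    - {"translation": [-0.1, -0.07, 0], "dr": [0, 0, 0], "jaw": 0.8}
    - {"translation": [-0.2, -0.14, 0], "dr": [0, 0, 0], "jaw": 0.8}
    - {"translation": [-0.3, -0.21, 0], "dr": [0, 0, 0], "jaw": 0.8}
    - {"translation": [-0.4, -0.28, 0], "dr": [0, 0, 0], "jaw": 0.8}
    - {"translation": [-0.4, -0.28, 0], "dr": [0, 0, 0], "jaw": 0.8}
    - {"translation": [-0.4, -0.28, 0], "dr": [0, 0, 0], "jaw": 0.8}
    - {"translation": [-0.4, -0.28, 0], "dr": [0, 0, 0], "jaw": 0.8}
    - {"translation": [-0.3, -0.21, 0], "dr": [0, 0, 0], "jaw": 0.8}
    - {"translation": [-0.2, -0.14, 0], "dr": [0, 0, 0], "jaw": 0.8}
    - {"translation": [-0.1, -0.07, 0], "dr": [0, 0, 0], "jaw": 0.8}
    - {"translation": [0, 0, 0], "dr": [0, 0, 0], "jaw": 0.8}

```text
time_s: 5.22
position: [0.5414, 0.0412, 0.1021]
tcp_rot: [[-0.951, 0.308, 0.001], [0.308, 0.951, -0.001], [-0.002, -0.0, -1.0]]
force: [0.7, -0.3, 0.0]
opening: 0.261
```

arm_command:
  commands:
    - {"translation": [-0.2, -0.14, 0], "dr": [0, 0, 0], "jaw": 0.8}
    - {"translation": [-0.4, -0.28, 0], "dr": [0, 0, 0], "jaw": 0.8}
    - {"translation": [-0.6, -0.43, 0], "dr": [0, 0, 0], "jaw": 0.8}
    - {"translation": [-0.6, -0.43, 0], "dr": [0, 0, 0], "jaw": 0.8}
    - {"translation": [-0.6, -0.43, 0], "dr": [0, 0, 0], "jaw": 0.8}
    - {"translation": [-0.6, -0.43, 0], "dr": [0, 0, 0], "jaw": 0.8}
    - {"translation": [-0.6, -0.43, 0], "dr": [0, 0, 0], "jaw": 0.8}
    - {"translation": [-0.6, -0.43, 0], "dr": [0, 0, 0], "jaw": 0.8}
    - {"translation": [-0.4, -0.28, 0], "dr": [0, 0, 0], "jaw": 0.8}
    - {"translation": [-0.2, -0.14, 0], "dr": [0, 0, 0], "jaw": 0.8}
    - {"translation": [0, 0, 0], "dr": [0, 0, 0], "jaw": 0.8}

```text
time_s: 6.13
position: [0.6297, -0.0778, 0.1021]
tcp_rot: [[-0.951, 0.309, 0.002], [0.309, 0.951, -0.001], [-0.003, -0.001, -1.0]]
force: [1.1, -1.1, 0.7]
opening: 0.27
```

arm_command:
  commands:
    - {"translation": [-0.2, -0.14, 0], "dr": [0, 0, 0], "jaw": 0.8}
    - {"translation": [-0.3, -0.22, 0], "dr": [0, 0, 0], "jaw": 0.8}
    - {"translation": [-0.4, -0.28, 0], "dr": [0, 0, 0], "jaw": 0.8}
    - {"translation": [-0.4, -0.28, 0], "dr": [0, 0, 0], "jaw": 0.8}
    - {"translation": [-0.4, -0.28, 0], "dr": [0, 0, 0], "jaw": 0.8}
    - {"translation": [-0.2, -0.15, 0], "dr": [0, 0, 0], "jaw": 0.8}
    - {"translation": [-0.1, -0.07, 0], "dr": [0, 0, 0], "jaw": 0.8}
    - {"translation": [0, 0, 0], "dr": [0, 0, 0], "jaw": 0.8}
    - {"translation": [0, 0, 0], "dr": [0, 0, 0], "jaw": 0.8}

```text
time_s: 6.88
position: [0.6656, -0.1261, 0.1021]
tcp_rot: [[-0.951, 0.308, 0.001], [0.308, 0.951, -0.001], [-0.002, -0.001, -1.0]]
force: [0.5, -0.9, 0.7]
opening: 0.269
```

Run:
```python
from ring import *
for n in('wrist','side','top'):
    p,d,s=snap(n,n+'3.png');T=campose(n,s)
    try: print(n,ringfit(p,n,T,(100,110,50),(128,255,255),c0=(.667,-.128)))
    except Exception as e: print(e)
print(s['position'],s['force'],s['time_s'])
a=np.load('pics/wrist3.npz');T=campose('wrist',{'position':a['pos'],'tcp_rot':a['R']})
vv,uu=np.mgrid[0:420,0:560];o,r=ray('wrist',np.c_[uu.ravel(),vv.ravel()],T);P=o+r*a['d'].ravel()[:,None]
L=P[(abs(P[:,2]-.09)<.004)&(np.hypot(P[:,0]-.667,P[:,1]+.128)<.06)];print(len(L),np.median(L[:,2]))
h=cv2.convexHull(L[:,:2].astype(np.float32))[:,0];print(circ(h))
```

```text
wrist ((array([ 0.66737219, -0.12763591,  0.06243225]), np.float64(0.0029418407167992153)), 3963)
side ((array([ 0.66752565, -0.12690455,  0.06250578]), np.float64(0.004567313140706841)), 315)
Initial guess is outside of provided bounds
[ 0.66509871 -0.12542401  0.10206869] [ 1.85109491 -0.59583766  0.88959285] 6.9833
13008 0.08993071884465545
(array([ 0.66499635, -0.12514699,  0.05091505]), np.float64(0.0004967408286668669))ring.py:5: RuntimeWarning: Mean of empty slice.
  q=least_squares(f,[*P.mean(0)[:2],.06],loss='soft_l1',f_scale=.002).x; return q,np.std(f(q))
  ret = um.true_divide(
```

View pics/wrist3.png

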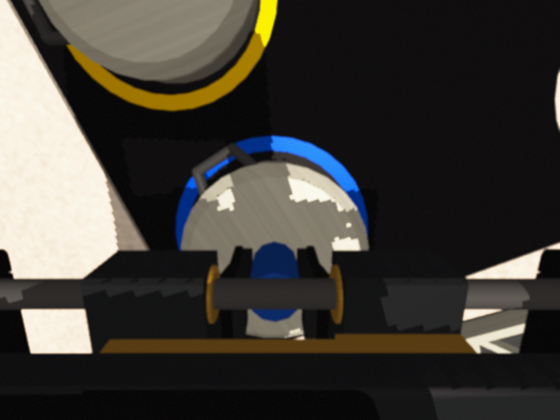

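View pics/side3.png

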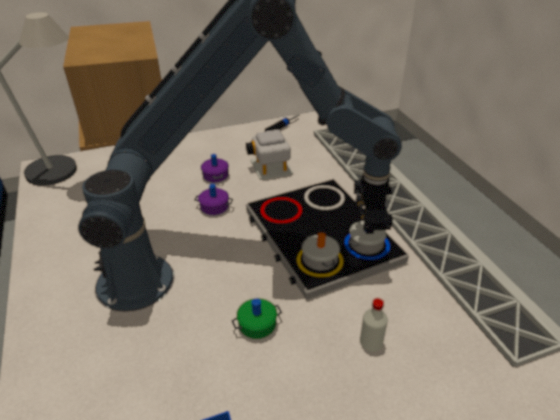

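arm_command:
  commands:
    - {"translation": [-0.06, -0.03, 0], "dr": [0, 0, 0], "jaw": 0.8}
    - {"translation": [-0.05, -0.03, 0], "dr": [0, 0, 0], "jaw": 0.8}
    - {"translation": [0, 0, 0], "dr": [0, 0, 0], "jaw": 0.8}
    - {"translation": [0, 0, 0], "dr": [0, 0, 0], "jaw": 0.8}
    - {"translation": [0, 0, 0], "dr": [0, 0, 0], "jaw": 0.8}

```text
time_s: 7.45
position: [0.6668, -0.127, 0.1021]
tcp_rot: [[-0.952, 0.308, -0.001], [0.308, 0.952, 0.001], [0.001, 0.0, -1.0]]
force: [-1.4, 1.5, 3.6]
opening: 0.268
```

```bash
cat > w.py <<'E'
from ring import *
import sys
p,d,s=snap('wrist',sys.argv[1]);T=campose('wrist',s);print(s['position'],s['time_s'])
hsv=cv2.cvtColor(p,cv2.COLOR_RGB2HSV);m=cv2.inRange(hsv,(100,110,50),(128,255,255))
v,u=np.nonzero(m);o,r=ray('wrist',np.c_[u,v],T);P=o+r*d[v,u][:,None];P=P[abs(P[:,2]-.04)<.006];Q=P[np.hypot(P[:,0]-.667,P[:,1]+.128)<.08]
print('ring',circ(Q),circ(Q,.0615),len(Q))
vv,uu=np.mgrid[0:420,0:560];o,r=ray('wrist',np.c_[uu.ravel(),vv.ravel()],T);P=o+r*d.ravel()[:,None]
L=P[(abs(P[:,2]-.09)<.004)&(np.hypot(P[:,0]-.667,P[:,1]+.128)<.06)]
h=cv2.convexHull(L[:,:2].astype(np.float32))[:,0];print('lid',circ(h),np.median(L[:,2]),len(L))
A=np.c_[L[:,:2],np.ones(len(L))];print('tilt',np.linalg.lstsq(A,L[:,2],rcond=None)[0][:2])
E
python3 w.py w4.png
```

```text
[ 0.66680938 -0.12704077  0.10207989] 7.45
ring (array([ 0.66883352, -0.128243  ,  0.06367339]), np.float64(0.0029887139519399956)) (array([ 0.66615394, -0.12762311,  0.06      ]), np.float64(0.0030660297072522733)) 3600
lid (array([ 0.66634732, -0.12610775,  0.0508342 ]), np.float64(0.00024167650406486666)) 0.08989302365183835 12978
tilt [ 0.00817775 -0.00322669]
```

arm_command:
  commands:
    - {"translation": [0, 0, 0], "dr": [0, 0, 0], "jaw": 0.7}
    - {"translation": [0, 0, 0], "dr": [0, 0, 0], "jaw": 0.6}
    - {"translation": [0, 0, 0], "dr": [0, 0, 0], "jaw": 0.4}
    - {"translation": [0, 0, 0], "dr": [0, 0, 0], "jaw": 0.2}
    - {"translation": [0, 0, 0], "dr": [0, 0, 0], "jaw": 0.1}
    - {"translation": [0, 0, 0], "dr": [0, 0, 0], "jaw": 0.1}

```text
time_s: 8.0
position: [0.6671, -0.1276, 0.1019]
tcp_rot: [[-0.951, 0.308, 0.0], [0.308, 0.951, -0.0], [-0.0, -0.0, -1.0]]
force: [0.6, 0.0, -0.3]
opening: 0.594
```

arm_command:
  commands:
    - {"translation": [0, 0, -0.2], "dr": [0, 0, 0], "jaw": 0.1}
    - {"translation": [0, 0, -0.5], "dr": [0, 0, 0], "jaw": 0.1}
    - {"translation": [0, 0, -0.9], "dr": [0, 0, 0], "jaw": 0.1}
    - {"translation": [0, 0, -0.9], "dr": [0, 0, 0], "jaw": 0.1}
    - {"translation": [0, 0, -0.9], "dr": [0, 0, 0], "jaw": 0.1}
    - {"translation": [0.5, 0, -0.9], "dr": [0, 0, 0], "jaw": 0.1}
    - {"translation": [0, 0, -0.6], "dr": [0, 0, 0], "jaw": 0.1}
    - {"translation": [0, 0, -0.3], "dr": [0, 0, 0], "jaw": 0.1}
    - {"translation": [0, 0, 0], "dr": [0, 0, 0], "jaw": 0.1}
    - {"translation": [0, 0, 0], "dr": [0, 0, 0], "jaw": 0.1}

```text
time_s: 8.83
position: [0.6554, -0.1237, 0.2326]
tcp_rot: [[-0.951, 0.308, 0.001], [0.308, 0.951, -0.0], [-0.001, -0.0, -1.0]]
force: [-0.4, 0.2, -0.7]
opening: 0.897
```

```bash
python3 w.py w5.png
python3 - <<'E'
from h import *
snap('side','s5.png');snap('top','t5.png')
E
```

```text
[ 0.65540653 -0.12374241  0.23261108] 8.8333
ring (array([ 0.66784592, -0.12815047,  0.06339854]), np.float64(0.0032039388898007183)) (array([ 0.66563985, -0.12768858,  0.06      ]), np.float64(0.0033133018837670607)) 1976
lid (array([ 0.66614674, -0.12599504,  0.05053341]), np.float64(0.00038352364528885087)) 0.08982216254334849 7636
tilt [ 0.00197758 -0.00115757]
```

View pics/w5.png

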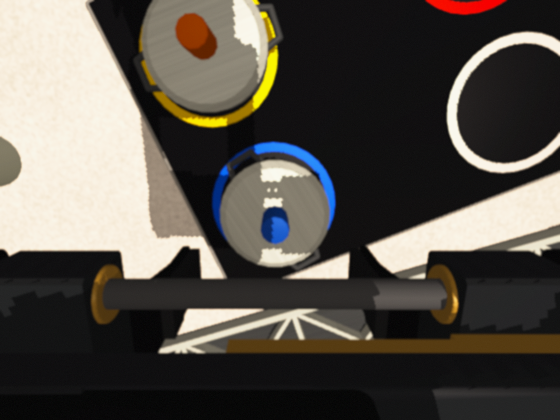

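View pics/s5.png

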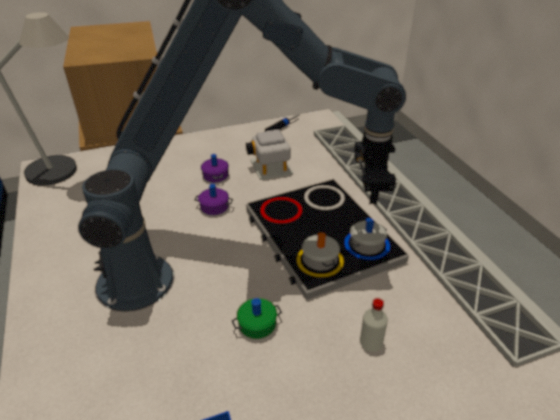

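View pics/t5.png

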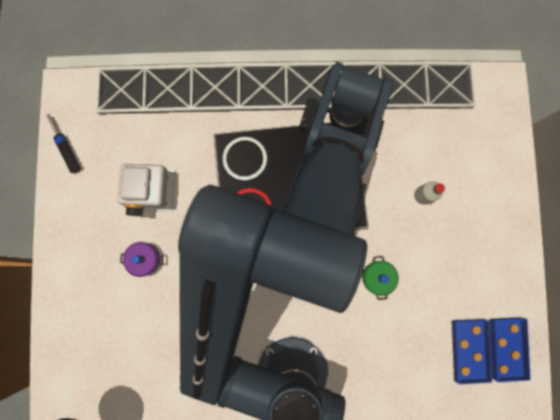

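arm_command:
  commands:
    - {"translation": [-0.4, 0, -0.3], "dr": [0, 0, 0], "jaw": 0.1}
    - {"translation": [-0.7, 0, -0.5], "dr": [0, 0, 0], "jaw": 0.1}
    - {"translation": [-0.8, 0, -0.4], "dr": [0, 0, 0], "jaw": 0.1}
    - {"translation": [-0.8, 0, 0], "dr": [0, 0, 0], "jaw": 0.1}
    - {"translation": [-0.4, 0, 0], "dr": [0, 0, 0], "jaw": 0.1}
    - {"translation": [-0.2, 0, 0], "dr": [0, 0, 0], "jaw": 0.1}
    - {"translation": [0, 0, 0], "dr": [0, 0, 0], "jaw": 0.1}
    - {"translation": [0, 0, 0], "dr": [0, 0, 0], "jaw": 0.1}
    - {"translation": [0, 0, 0], "dr": [0, 0, 0], "jaw": 0.1}

```text
time_s: 9.73
position: [0.7328, -0.1486, 0.2612]
tcp_rot: [[-0.951, 0.308, -0.002], [0.308, 0.951, 0.001], [0.002, 0.0, -1.0]]
force: [-0.2, 0.1, 0.4]
opening: 0.903
```

```bash
python3 w.py w6.png
python3 - <<'E'
from h import *
s0=np.load('pics/side0.npz')['p'];s5=np.load('pics/s5.npz')['p']
for nm,x in(('0',s0),('5',s5)):
    h=cv2.cvtColor(x,cv2.COLOR_RGB2HSV);
    m=cv2.inRange(h,(3,150,100),(14,255,255));m[:200]=0;print(nm,'orange',cv2.connectedComponentsWithStats(m)[3][1:3])
    m=cv2.inRange(h,(0,150,80),(2,255,255))|cv2.inRange(h,(170,150,80),(180,255,255));m[:280]=0;print('cap',cv2.moments(m)['m10']/max(1,cv2.moments(m)['m00']),cv2.moments(m)['m01']/max(1,cv2.moments(m)['m00']))
E
```

```text
[ 0.7327544  -0.14860673  0.26118389] 9.7333
ring (array([ 0.66656379, -0.12706055,  0.06335199]), np.float64(0.002383225036848171)) (array([ 0.66627151, -0.12706454,  0.06      ]), np.float64(0.002390681207896845)) 2402
lid (array([ 0.66625772, -0.12616599,  0.05068114]), np.float64(0.0003263456174959814)) 0.08990414320442874 8132
tilt [-0.00027634 -0.00043038]
0 orange [[266.         202.5       ]
 [321.22222222 235.44444444]]
cap 377.8301886792453 303.47169811320754
5 orange [[294.         216.        ]
 [320.5952381  240.95238095]]
cap 377.74074074074076 304.0740740740741
```

View pics/w6.png

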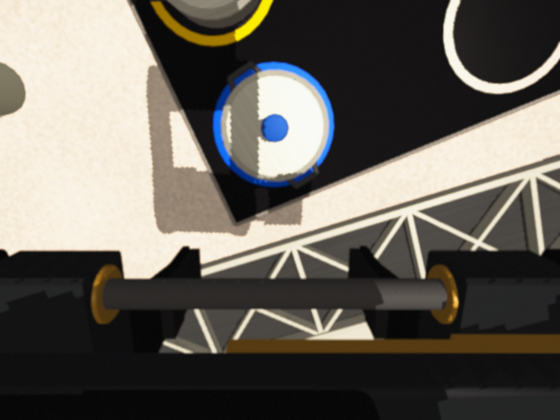

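```bash
python3 -c "
from rig import *
print(hand_in())"
```

```text
the job is handed in; nothing more can be done
None
```

The blue-knobbed pot now stands in the blue ring, slid flat across the plate, released, and with the gripper lifted clear. I handed the job in at about 9.7 s.

- **Centring:** a wrist view from almost straight above put the lid about 1 mm off the ring's centre. That is within the calibration's 2 mm.
- **Flatness:** the lid top read 90 mm before and after the slide. The fitted lid tilt after release was below 0.001. During the slide the tool stayed at 102 mm, and the wrist force in the readings stayed under about 5 N.
- **White bottle:** its cap stayed within 1 pixel of its starting place in the side view.
- **Orange pot:** the check on its knob disagreed. The knob's colour patch in the side view shifted about 5 pixels down the image between the first and last pictures. I put this down to the arm's shadow changing the colour mask. The pot looks unmoved in its yellow ring, and the gripper came no nearer than working at the blue ring, about 160 mm away. I did not measure it again without the shadow.
- **Top camera:** it could not confirm the final position because the arm blocked its view of the blue ring.

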